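# Set the sprung feed selector to the side of the lock cylinder and engage the feed

### The arm

A 6-joint arm with a two-finger parallel gripper is mounted at the origin on a cart in front of the work surface, level with it; the furniture and walls round the work are solid. World frame = base frame: x ahead of the robot, y to its left, z up, the work surface at z = 0. Lengths are in m, angles in rad, forces in N, time in s.
With the tool pointing down it reaches from about 0.425 to 0.95 m from the base axis. Payload 14.7 kg.
Tool frame: the origin (TCP) lies at the very end of the fingers, on their centre line; the grasp point (between the pads) lies 19 mm behind it; z points along the fingers, y is the line along which they close (so a half turn about z gives the same grasp; the last joint's range is limited). The gripper opens to 85 mm and grips with 20 to 120 N. Pads are 22 mm wide; open, the fingers measure 114 mm over their backs; the gripper's body (76 mm by 85 mm) begins 54 mm behind the grasp point. The pads swing forward as they close: fully open they stand 13 mm farther back than shut.
Start: joints at [1.105, 0.48, 1.596, -0, 1.065, -0.047], TCP at [0.264, 0.594, 0.231] pointing down, gripper open.
Joint ranges: [-2.75, 2.75], [-0.82, 2.05], [0.23, 2.67], [-1.56, 4.7], [0.09, 2.69], [-2.92, 2.92]. Speed limits (rad/s): [1.89, 1.89, 2.39, 3.01, 3.01, 3.01].

### API

Orientations are given as a unit quaternion [x, y, z, w].
In Python, from station import env gives the robot as it stands. The module is installed in compiled form; this text tells all that it offers.
- The arm moves only by the tool send_rows, never from a script. Its arguments are lists of equal length, an entry for each row: "offset": the shift along the world's x, y, z in mm, a list of three; "angular": the turn, a rotation vector about the world's x, y, z in rad, a list of three; "claw": the finger opening in mm, from 0 to 85.4. A call has 1 to 10 rows; each row shifts and turns the commanded pose from where the row before left it; what a row does not reach is not made up. A row lasts 1/12 s, in which the tool goes at most 41.7 mm and 7.16 degrees, less where a joint would pass 70% of its speed; a pose out of reach is approached as far as the arm can. A call is refused whole if a number of a shift passes 41.7 or a number of a turn 0.125, either way. A call with a gripper value outside its range is refused whole. The fingers move at their own pace and stop on an object; the grip force is fixed at half the most. Time passes only in rows, so rows that do not move let the fingers close. It gives the time, the measured TCP pose, the force, the opening and the grip force at its end, in the units of the state.
- env.get_state(): the state, without advancing time (a new reading comes with each control period).
- env.capture(name): name is "scene" or "side" or "wrist"; returns a dict with "color" (384x512x3 uint8, blue, green, red), "fov_y" (degrees; the focal length in pixels is half the picture's height over the tangent of half this angle, whatever the lens; pixels are square), "cx", "cy" (the principal point, pixels), "k1" (the pictures are not rectified: a ray, as slopes to the right and down, at radius r is drawn at 1 + k1 r^2 times it, then the intrinsics apply), "rvec" (rotation vector, rad) and "tvec" (3), from world to camera coordinates, as OpenCV has them. Camera axes: x right, y down, z forward; pixel columns grow to the right and rows downward; lengths in m; the calibration is good to about 2 mm. A picture is of the moment at which its call begins. There is no depth.
- env.hand_in(): hands the job in; it is judged then, once.
The state is a dict: "time": time; "q": joint angles; "qd": joint speeds; "tau": joint torques, N m; "eef_pos": TCP position; "orientation": TCP orientation; "force": force on the tool from outside, world axes, zero at the start; "ft_torque": the same for the moment, N m; "finger_gap": opening from 0.0 (shut) to 1.0 (fully open); "finger_force": force on a finger pad.
Only numpy, scipy, OpenCV 4.12 (cv2) and the standard library are available. Lean on these libraries where they do the work, as an engineer would, in place of code of your own. Each camera call takes 0.05 s, during which the arm holds its last target. There are 200 camera calls.

### The job

On the feed fixture, pull the selector knob up against its spring, turn it toward the nest that holds the lock cylinder (not the padlock), and let it drop fully home into the notch on that side: the notch is not exactly where you expect it, so feel for it gently and never force the knob while its pin is caught. Only then throw the lever behind the case fully over, away from you. Leave the loose bolt, tweezers and bunch of keys where they lie.

Things in the scene. Friction and masses are not known exactly. Their poses are not given: they have to be found in the camera images.
- fixture: Feed fixture, fixed to the bench: dark base plate 150x220 mm on a 12 mm plywood board, with a grey gear case 118x104 mm, top 62 mm above the bench. Origin: on the knob's axis at the board's top, 12 mm above the bench. x points away from the robot (within 0.3 rad), y left, z up. Two nests at y = +84 and -84 mm hold clamped work (top below 47 mm); a 70 mm wide tongue runs back to x = 160 mm.
- selector_lift (a joint): How far the knob is pulled up, m: 0 = fully home, 0.016 = end of travel. A spring (plus its weight) pulls it down: about 7 N at home, 11 N at 11 mm. Its detent pin is clear of the index plate from 8 mm up; let go between notches, the pin rides on the plate's rim with the knob 8 mm up.
- selector_turn (a joint): Turn of the knob, rad, -1.5 to 1.5: 0 = parked, pointer toward the robot (fixture's -x); positive = pointer toward the left nest (fixture's +y, clockwise from above). Starts within 0.06 of 0. One notch to each side, near +1.05 and -1.05. Friction about 0.04 N m; stays where left. See knob_axis for how exact the notches are.
- knob_axis (a point): Point fixed to the case on the knob's axis, 110 mm above the bench. The index plate under the knob, hidden, may be turned up to 0.28 rad either way (both notches shift together, so 0.77 to 1.33); the pin drops in only within 0.04 rad of its notch. At turn 0.69 either way the rim always carries the pin (or the notch just takes it); past the notch the rim goes on to the range's end.
- knob_grip (a point): The black knob: round skirt 78 mm across (top 87 mm above the bench when home), on it an upright grip bar 54 mm long, 14 mm wide, top 125 mm above the bench when home; a nib on the skirt and a white line show the pointer end. This point: on the axis in the bar, 110 mm above the bench when home; rises and turns with the knob. Bar along its x, pointer at -x; pinch it across y.
- detent_pin: Steel detent pin, 6 mm thick, fixed under the knob's skirt 34 mm from the axis on the pointer side; hidden when home. It must not be forced against the index plate (over 20 N sideways or down). Origin: 6 mm under the pin's tip, 62 mm above the bench when home.
- feed_lever (a joint): Feed lever, rad: 0 = leaning toward the robot (start), 1.0 = thrown fully over, away from the robot; stays where left. Takes about 1.5 N at the ball.
- feed_lever_tip (a point): Centre of the lever's black ball (26 mm across) on a stick 50 mm from a pivot 46 mm above the bench and 120 mm behind the knob's axis (fixture's +x). The ball is 90 mm above the bench, 96 mm behind the knob's axis at start, 144 mm behind when thrown; it swings in the fixture's x-z plane.
- cylinder_mid (a point): Centre of the lock cylinder (brass-coloured, 62x31x22 mm) clamped in one of the fixture's two nests; the other nest holds a steel padlock (61x40x19 mm). Other cylinders lie about the bench: they do not count.
- keys_loose: Bystander lying loose on the bench: a bunch of loose keys, 73x127x10 mm. Origin: centre of its underside.
- bolt_loose: Bystander lying loose on the bench: a brass-coloured bolt, 17x56x19 mm. Origin: centre of its underside.
- tweezers_loose: Bystander lying loose on the bench: steel tweezers, 15x120x6 mm. Origin: centre of its underside.

How it is judged:
On the way, in this order (a step that is already met when the one before it is completed fails the run):
1. the knob is pulled up until its pin is clear of the plate (8 mm) (value of joint selector_lift above 0.008 m), for 0.05 s.
2. the knob has dropped fully home in the notch on the lock cylinder's side (value of joint selector_lift below 0.002 m and ((y of cylinder_mid in the frame of fixture above 0 m and value of joint selector_turn above 0.7 rad) or (y of cylinder_mid in the frame of fixture below 0 m and value of joint selector_turn below -0.7 rad))), for 0.2 s.
3. the lever is thrown fully over, away from the robot (value of joint feed_lever above 0.85 rad), for 0.1 s.
At the end, for the whole second after the job is handed in: The selector knob is fully home (within 2 mm) in the notch on the side of the nest with the lock cylinder (turned at least 0.7 rad that way), and the feed lever is thrown over (at least 0.85 of 1.0 rad) (all of step 2 and value of joint feed_lever above 0.85 rad); the robot touches nothing.
It fails at once if the selector is forced: its detent pin bears on the index plate with more than 20 N (contact force between detent_pin and anything else above 20 N).
It fails at once if a loose bystander is moved by more than 30 mm (distance of any of keys_loose, bolt_loose, tweezers_loose from where it was at the start of the episode above 0.03 m).
It also fails if it takes over 61 s, if anything falls off the work surface, if the arm or the gripper's body presses on something with over 40 N, if the wrist force passes 120 N, or if a joint passes its speed limit or range.

## Working session

There is one attempt and no reset: what is moved stays moved. The work goes in short steps, Python scripts to look and compute and a tool call to move; the robot and the scene stay as the last step left them, time stands still between calls to the robot, and variables do not carry over. Pictures are saved under pics/ and viewed, at most 12 in all, crops included, and the job is handed in when it is done.

Besides the shell and the picture viewer there is one more tool, called after "Request:" by a JSON object that holds its "api" and its "payload", one argument or row to a line. send_rows: Moves the arm, as the interface text tells. Its arguments: {"type":"object","properties":{"offset":{"type":"array"},"angular":{"type":"array"},"claw":{"type":"array"}},"required":["offset","angular","claw"]}

```bash
mkdir -p pics; cat > h.py <<'E'
import numpy as np, cv2
from station import env
def cap(n,f):
    c=env.capture(n); cv2.imwrite('pics/'+f,c['color']); np.save('pics/'+f+'.npy',c,allow_pickle=True); return c
def load(f): return np.load('pics/'+f+'.npy',allow_pickle=True).item()
def K(c):
    f=192/np.tan(np.radians(c['fov_y'])/2); return f
def ray(c,u,v):
    f=K(c); d=np.array([(u-c['cx'])/f,(v-c['cy'])/f]); s=d.copy()
    for _ in range(30): s=d/(1+c['k1']*(s@s))
    R=cv2.Rodrigues(np.array(c['rvec'],float))[0]; t=np.array(c['tvec'],float).ravel()
    return -R.T@t, R.T@np.array([s[0],s[1],1])
def onz(c,u,v,z):
    o,d=ray(c,u,v); return o+d*(z-o[2])/d[2]
def proj(c,p):
    R=cv2.Rodrigues(np.array(c['rvec'],float))[0]; q=R@np.array(p)+np.array(c['tvec'],float).ravel()
    s=q[:2]/q[2]; s=s*(1+c['k1']*(s@s)); return s*K(c)+[c['cx'],c['cy']]
E
python3 - <<'E'
from h import *
print(env.get_state())
a=cap('scene','a.png');b=cap('side','b.png')
for c in(a,b): print({k:v for k,v in c.items() if k!='color'}, ray(c,256,192))
E
```

```text
{'time': 0.0, 'q': array([ 1.10540540e+00,  4.80820826e-01,  1.59687219e+00,  2.42051038e-05,
        1.06513145e+00, -4.66077109e-02]), 'qd': array([-1.00540703e-03,  1.31364298e-04,  1.11438321e-03,  1.37123664e-04,
       -2.91177237e-05,  1.18233646e-03]), 'tau': array([ 1.96017136e-03, -9.50652409e+01, -4.30186737e+01, -1.85793315e-04,
        1.21692382e-02, -1.34688037e-05]), 'eef_pos': array([0.26411001, 0.59346097, 0.23068018]), 'orientation': array([ 2.07870538e-01,  9.78156153e-01, -5.93156889e-04, -1.66195126e-04]), 'force': array([-0.70917578,  0.22709701, -0.22143374]), 'ft_torque': array([-0.00724331,  0.01479333, -0.05509264]), 'finger_force': 0.0, 'finger_gap': 1.001150834379711}
{'fov_y': 44.74617510555322, 'cx': 256.46531256235835, 'cy': 188.25938523242897, 'k1': 0.01895188756318884, 'rvec': array([ 1.93480746, -0.84542105,  0.51463069]), 'tvec': array([-0.24990841,  0.3317038 ,  0.6396329 ])} (array([-0.13231495, -0.4519127 ,  0.59989961]), array([ 0.64734685,  0.58731136, -0.48587316]))
{'fov_y': 50.87170314856753, 'cx': 251.33229345372203, 'cy': 187.52960163886488, 'k1': -0.005858083365292255, 'rvec': array([ 2.29151752, -0.77007512,  0.32401042]), 'tvec': array([-0.31653289,  0.3749242 ,  0.62986861])} (array([ 0.14785394, -0.30825815,  0.72153435]), array([ 0.42839315,  0.51956172, -0.73945334]))
```

View pics/a.png

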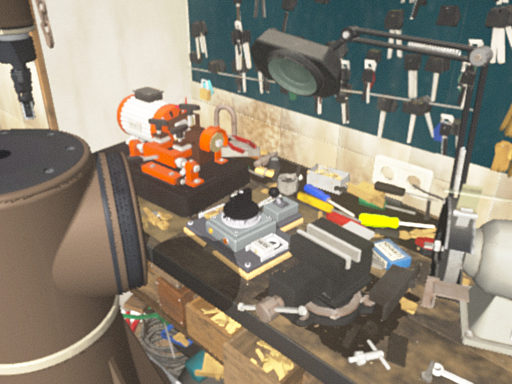

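View pics/b.png

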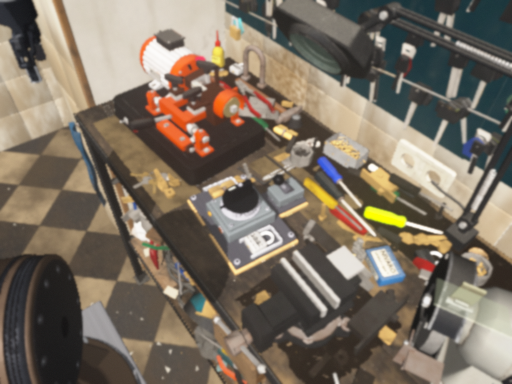

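The fixture stands at about (243,225) in the scene view and (245,215) in the side view, with the near-right nest at about (268,245) and (263,240). I'll enlarge both views side by side.

```bash
python3 - <<'E'
from h import *
a=load('a.png')['color'];b=load('b.png')['color']
A=cv2.resize(a[160:280,175:305],None,fx=3.07,fy=4.6,interpolation=cv2.INTER_CUBIC) if 0 else cv2.resize(a[170:290,175:309],(399,357),interpolation=cv2.INTER_CUBIC)
B=cv2.resize(b[160:280,180:314],(399,357),interpolation=cv2.INTER_CUBIC)
cv2.imwrite('pics/z.png',np.hstack([A,B]))
for n,c in(('a',load('a.png')),('b',load('b.png'))):
    u=(240,208) if n=='a' else (240,197)
    print(onz(c,*u,0.11))
E
```

```text
[0.44863121 0.11862953 0.11      ]
[0.4677401 0.1299871 0.11     ]
```

View pics/z.png

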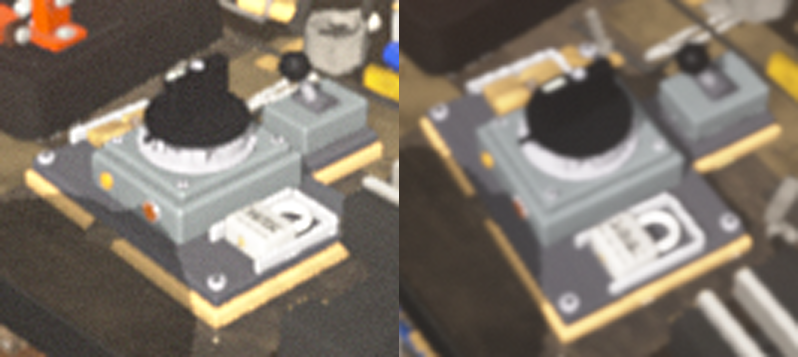

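The right-hand nest holds the padlock (its shackle shows at about (290,215) in the crop). The left nest, behind the knob, holds the brass piece, so the turn is positive, clockwise. Next I'll triangulate the ball and the case corners.

```bash
python3 - <<'E'
from h import *
a=load('a.png');b=load('b.png');s=134/399
P={'ball':((294,66),(291,57),.09),'FL':((93,155),(79,130),.062),'FR':((182,212),(143,212),.062),'BR':((298,155),(284,152),.062),'boardR':((215,325),(165,338),.0),'skirtL':((143,125),(127,115),.08),'skirtR':((251,118),(234,112),.08),'screwFL':((45,157),(40,118),.014),'screwFR':((216,282),(170,301),.014)}
for k,(p,q,z) in P.items():
    pa=(175+p[0]*s,170+p[1]*s); pb=(180+q[0]*s,160+q[1]*s)
    o1,d1=ray(a,*pa);o2,d2=ray(b,*pb)
    t=np.linalg.lstsq(np.c_[d1,-d2],o2-o1,rcond=None)[0]
    print(k,onz(a,*pa,z)[:2].round(4),onz(b,*pb,z)[:2].round(4),((o1+t[0]*d1+o2+t[1]*d2)/2).round(4))
E
```

```text
ball [0.5739 0.135 ] [0.5751 0.137 ] [0.5767 0.138  0.0879]
FL [0.415  0.1863] [0.4239 0.1919] [0.4299 0.2033 0.0474]
FR [0.4085 0.0908] [0.4185 0.1044] [0.4277 0.1139 0.0422]
BR [0.5153 0.0799] [0.5293 0.0876] [0.5419 0.1012 0.04  ]
boardR [0.3936 0.0462] [0.3941 0.0468] [ 0.3946  0.0473 -0.0012]
skirtL [0.4477 0.1683] [0.4513 0.1697] [0.4536 0.1741 0.0747]
skirtR [0.5078 0.1187] [0.514  0.1265] [0.5207 0.1323 0.0692]
screwFL [0.4365 0.268 ] [0.4264 0.2568] [0.4184 0.2432 0.0329]
screwFR [0.4142 0.0649] [0.4091 0.0613] [0.4057 0.0566 0.0232]
```

```bash
python3 - <<'E'
from h import *
a=load('a.png');b=load('b.png')
for k,pa,pb in (('lamp',(308,75),(330,45)),('lampL',(258,45),(278,8)),('motortop',(148,93),(170,37)),('elbow',(480,55),(385,5))):
    o1,d1=ray(a,*pa);o2,d2=ray(b,*pb)
    t=np.linalg.lstsq(np.c_[d1,-d2],o2-o1,rcond=None)[0]
    p,q=o1+t[0]*d1,o2+t[1]*d2
    print(k,p.round(3),q.round(3))
E
```

```text
lamp [0.779 0.21  0.302] [0.772 0.221 0.306]
lampL [0.696 0.299 0.371] [0.692 0.304 0.374]
motortop [0.607 0.631 0.204] [0.607 0.632 0.205]
elbow [ 0.282 -0.324  0.513] [ 0.281 -0.219  0.659]
```

Request:
{"api": "send_rows", "payload": {
  "offset": [
    [0, 0, 35],
    [0, 0, 35],
    [0, 0, 30],
    [11, -33, 0],
    [11, -33, 0],
    [11, -33, 0],
    [11, -33, 0],
    [11, -33, 0],
    [11, -33, 0],
    [11, -33, 0]
  ],
  "angular": [
    [0, 0, 0],
    [0, 0, 0],
    [0, 0, 0],
    [0, 0, 0.037],
    [0, 0, 0.037],
    [0, 0, 0.037],
    [0, 0, 0.037],
    [0, 0, 0.037],
    [0, 0, 0.037],
    [0, 0, 0.037]
  ],
  "claw": [85, 85, 85, 85, 85, 85, 85, 85, 85, 85]
}}

```text
time: 0.93
eef_pos: [0.3413, 0.3611, 0.3311]
orientation: [0.079, 0.997, -0.0, -0.0]
force: [1.4, 0.3, -0.5]
finger_gap: 0.995
finger_force: 0.0
```

Request:
{"api": "send_rows", "payload": {
  "offset": [
    [11, -33, 0],
    [11, -33, 0],
    [11, -33, 0],
    [11, -33, 0],
    [11, -33, 0],
    [11, -33, 0],
    [11, -25, 0],
    [0, 0, 0],
    [0, 0, 0]
  ],
  "angular": [
    [0, 0, 0.037],
    [0, 0, 0.037],
    [0, 0, 0.037],
    [0, 0, 0],
    [0, 0, 0],
    [0, 0, 0],
    [0, 0, 0],
    [0, 0, 0],
    [0, 0, 0]
  ],
  "claw": [85, 85, 85, 85, 85, 85, 85, 85, 85]
}}

```text
time: 1.68
eef_pos: [0.4186, 0.1387, 0.3312]
orientation: [0.026, 1.0, -0.0, -0.0]
force: [0.2, 1.0, -0.3]
finger_gap: 0.995
finger_force: 0.0
```

```bash
python3 - <<'E'
from h import *
s=env.get_state();print(s['time'],s['q'],s['eef_pos'],s['orientation'],s['force'])
c=cap('wrist','w1.png');print({k:v for k,v in c.items() if k!='color'}, ray(c,256,192))
E
```

```text
1.6833 [ 2.51145811e-01  7.78177492e-02  1.90977924e+00  5.40086406e-05
  1.15431364e+00 -1.26784786e+00] [0.41856442 0.13868836 0.33115653] [ 2.59093552e-02  9.99664283e-01 -1.97334195e-05 -1.59679961e-04] [ 0.19908325  0.99073369 -0.33164134]
{'fov_y': 66.80159671496648, 'cx': 251.94132101132075, 'cy': 190.56008872827493, 'k1': 0.00399990217914454, 'rvec': array([-2.10207082, -1.99643715, -0.31409792]), 'tvec': array([-0.16026063, -0.46130783,  0.34751856])} (array([0.34021518, 0.14284368, 0.47234188]), array([ 0.31188516, -0.00193701, -0.95023294]))
```

View pics/w1.png

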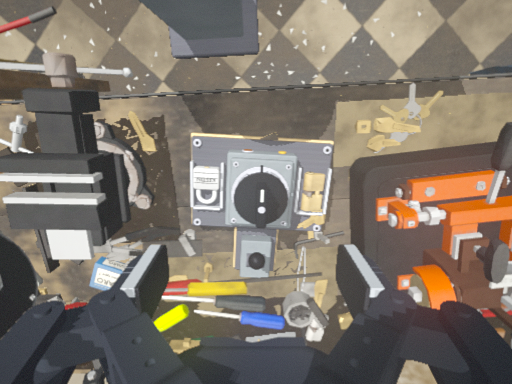

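The wrist view shows the fixture from above, with the knob at about (261,192) and the ball at (257,260). The brass cylinder is at (314,192) on the +y side and the padlock at (206,185), so the turn is positive. I'll enlarge the fixture to measure it exactly.

```bash
python3 - <<'E'
from h import *
c=load('w1.png');im=c['color']
crop=cv2.resize(im[125:285,180:345],(660,600) if 0 else (618,600),interpolation=cv2.INTER_CUBIC)
cv2.imwrite('pics/z2.png',crop)
g=cv2.cvtColor(im,cv2.COLOR_BGR2GRAY)
for nm,(x0,y0,x1,y1),th in(('knob',(225,155,298,230),45),('ball',(244,248,270,274),40)):
    m=(g[y0:y1,x0:x1]<th).astype(np.uint8)
    cs,_=cv2.findContours(m,cv2.RETR_EXTERNAL,cv2.CHAIN_APPROX_NONE);k=max(cs,key=cv2.contourArea)
    e=cv2.fitEllipse(cv2.convexHull(k));ce,r=cv2.minEnclosingCircle(k); print(nm,cv2.contourArea(k),np.add(e[0],(x0,y0)),e[1:],np.add(ce,(x0,y0)),r)
    u=np.add(e[0],(x0,y0))
    print(onz(c,*u,.085 if nm=='knob' else .09))
E
```

```text
Traceback (most recent call last):
ValueError: max() iterable argument is empty
```

View pics/z2.png

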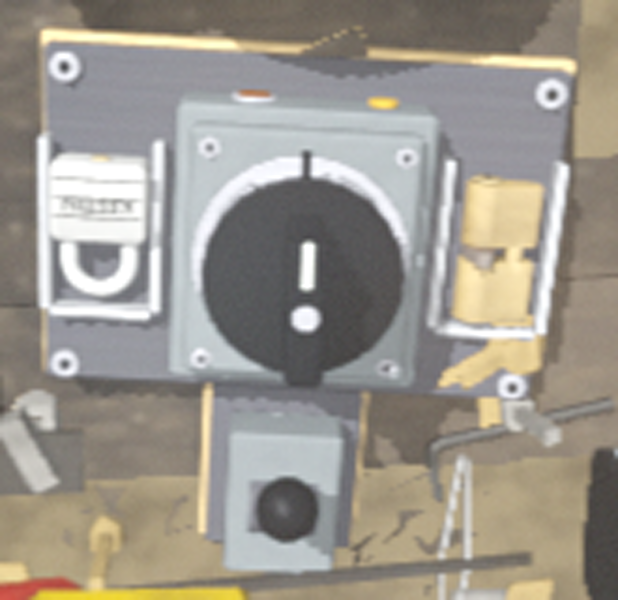

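The enlarged crop shows the nib at the crop's top centre (307,165), the skirt centre near (303,277), the ball at (288,508), and plate screws at (64,66), (552,95), (64,362) and (512,387). I'll refine these and solve for the pose.

```bash
python3 - <<'E'
from h import *
c=load('w1.png');im=c['color'];g=im.max(axis=2)
for nm,(x0,y0,x1,y1),th,z in(('knob',(225,155,298,230),75,.085),('ball',(244,248,270,274),70,.09)):
    m=(g[y0:y1,x0:x1]<th).astype(np.uint8)
    if nm=='knob': m=cv2.morphologyEx(cv2.morphologyEx(m,3,np.ones((9,9))),2,np.ones((13,13)))
    cs,_=cv2.findContours(m,cv2.RETR_EXTERNAL,cv2.CHAIN_APPROX_NONE)
    if not cs: print(nm,g[y0:y1,x0:x1].min());continue
    k=max(cs,key=cv2.contourArea);e=cv2.fitEllipse(k);u=np.add(e[0],(x0,y0))
    print(nm,e[1],u,onz(c,*u,z))
pts=[onz(c,180+x/3.745,125+y/3.75,.02) for x,y in((64,66),(552,95),(64,362),(512,387))]
print(np.round(pts,4))
for x,y,z in((303,277,.087),(288,508,.09),(307,152,.075),(207,147,.062),(407,158,.062),(200,358,.062),(388,369,.062),(308,268,.125),(306,320,.125),(500,255,.04),(460,520,0),(525,415,0)): print((x,y),onz(c,180+x/3.745,125+y/3.75,z).round(4))
E
```

```text
knob 69Traceback (most recent call last):
  File "<stdin>", line 8, in <module>
cv2.error: OpenCV(4.12.0) /io/opencv/modules/imgproc/src/shapedescr.cpp:361: error: (-201:Incorrect size of input array) There should be at least 5 points to fit the ellipse in function 'fitEllipseNoDirect'
```

```bash
python3 - <<'E'
from h import *
c=load('w1.png');im=c['color'];g=im.max(axis=2)
for nm,(x0,y0,x1,y1),th,z in(('knob',(222,155,300,230),105,.085),('ball',(244,248,270,274),95,.09)):
    m=(g[y0:y1,x0:x1]<th).astype(np.uint8)
    if nm=='knob': m=cv2.morphologyEx(cv2.morphologyEx(m,3,np.ones((9,9))),2,cv2.getStructuringElement(2,(21,21)))
    else: m=cv2.morphologyEx(m,2,np.ones((3,3)))
    cs,_=cv2.findContours(m,cv2.RETR_EXTERNAL,cv2.CHAIN_APPROX_NONE)
    if not cs: print(nm,g[y0:y1,x0:x1].min());continue
    k=max(cs,key=cv2.contourArea);e=cv2.fitEllipse(k) if len(k)>5 else None
    if e: u=np.add(e[0],(x0,y0)); print(nm,e[1],u,onz(c,*u,z))
pts=[onz(c,180+x/3.745,125+y/3.75,.02) for x,y in((64,66),(552,95),(64,362),(512,387))]
print(np.round(pts,4))
for x,y,z in((303,277,.087),(288,508,.09),(307,152,.075),(207,147,.062),(407,158,.062),(200,358,.062),(388,369,.062),(308,268,.125),(306,320,.125),(500,255,.04),(460,520,0),(525,415,0)): print((x,y),onz(c,180+x/3.745,125+y/3.75,z).round(4))
E
```

```text
knob (50.709861755371094, 54.63591766357422) [260.83866501 199.91392899] [0.47945012 0.1483235  0.085     ]
ball (15.390511512756348, 15.412671089172363) [256.30294895 260.54990387] [0.57347465 0.13742291 0.09      ]
[[0.4035 0.0546 0.02  ]
 [0.426  0.2565 0.02  ]
 [0.536  0.04   0.02  ]
 [0.5588 0.2421 0.02  ]]
(303, 277) [0.4772 0.1485 0.087 ]
(288, 508) [0.5734 0.1383 0.09  ]
(307, 152) [0.4322 0.1522 0.075 ]
(207, 147) [0.4313 0.1142 0.062 ]
(407, 158) [0.4396 0.1909 0.062 ]
(200, 358) [0.5189 0.1053 0.062 ]
(388, 369) [0.5278 0.182  0.062 ]
(308, 268) [0.4605 0.1497 0.125 ]
(306, 320) [0.4793 0.1483 0.125 ]
(500, 255) [0.4884 0.2317 0.04  ]
(460, 520) [0.6394 0.222  0.    ]
(525, 415) [ 0.5835  0.253  -0.    ]
```

Request:
{"api": "send_rows", "payload": {
  "offset": [
    [15, 2.3, -33],
    [15, 2.3, -33],
    [15, 2.3, -33],
    [15.4, 2.4, -32],
    [0, 0, -26],
    [0, 0, -26],
    [0, 0, -26],
    [0, 0, -18],
    [0, 0, -10],
    [0, 0, 0]
  ],
  "angular": [
    [0, 0, -0.01],
    [0, 0, -0.01],
    [0, 0, -0.01],
    [0, 0, -0.01],
    [0, 0, 0],
    [0, 0, 0],
    [0, 0, 0],
    [0, 0, 0],
    [0, 0, 0],
    [0, 0, 0]
  ],
  "claw": [85, 85, 85, 85, 85, 85, 85, 85, 85, 85]
}}

```text
time: 2.57
eef_pos: [0.4772, 0.1498, 0.0925]
orientation: [0.044, 0.999, -0.0, -0.002]
force: [-1.0, -0.1, -0.4]
finger_gap: 0.997
finger_force: 0.0
```

Request:
{"api": "send_rows", "payload": {
  "offset": [
    [0, 0, 0],
    [0, 0, 0],
    [0, 0, 0],
    [0, 0, 0],
    [0, 0, 0],
    [0, 0, 0],
    [0, 0, 0],
    [0, 0, 0]
  ],
  "angular": [
    [0, 0, 0],
    [0, 0, 0],
    [0, 0, 0],
    [0, 0, 0],
    [0, 0, 0],
    [0, 0, 0],
    [0, 0, 0],
    [0, 0, 0]
  ],
  "claw": [60, 50, 40, 30, 22, 22, 22, 22]
}}

```text
time: 3.23
eef_pos: [0.4788, 0.1491, 0.0944]
orientation: [0.044, 0.999, 0.0, 0.0]
force: [-0.1, -0.3, -0.5]
finger_gap: 0.256
finger_force: 0.0
```

```bash
python3 - <<'E'
from h import *
s=env.get_state();print(s)
a=cap('wrist','w2.png')['color'];b=cap('side','b2.png')['color']
cv2.imwrite('pics/z3.png',np.hstack([cv2.resize(a[120:384,110:400],(400,364)),cv2.resize(b[120:254,170:317],(400,364))]))
E
```

```text
{'time': 3.2333, 'q': array([ 2.41451081e-01,  4.72715884e-01,  2.05748674e+00, -2.46799292e-05,
        6.11210337e-01, -1.24044795e+00]), 'qd': array([-0.00061691,  0.00413352, -0.00035444, -0.00088041,  0.00081391,
       -0.00152095]), 'tau': array([ 1.59133924e-02, -7.77931023e+01, -2.64028305e+01,  5.37709293e-04,
        1.53929788e-03,  8.18465996e-04]), 'eef_pos': array([0.47875093, 0.1490947 , 0.09442364]), 'orientation': array([4.44239170e-02, 9.99012766e-01, 1.85431581e-05, 8.81948105e-05]), 'force': array([-0.14714209, -0.30411651, -0.45301793]), 'ft_torque': array([-0.036694  ,  0.0074593 ,  0.00522202]), 'finger_force': 0.0, 'finger_gap': 0.2560213175906116}
```

View pics/z3.png

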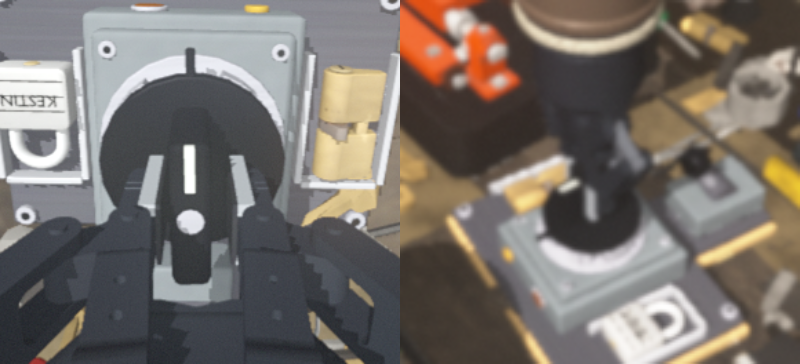

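The fingers straddle the bar, parallel to it: bar at about x=190, pads at about 160 and 235 in the crop. Now I'll close them.

Request:
{"api": "send_rows", "payload": {
  "offset": [
    [0, -0.8, 0],
    [0, 0, 0],
    [0, 0, 0],
    [0, 0, 0],
    [0, 0, 0],
    [0, 0, 0]
  ],
  "angular": [
    [0, 0, 0],
    [0, 0, 0],
    [0, 0, 0],
    [0, 0, 0],
    [0, 0, 0],
    [0, 0, 0]
  ],
  "claw": [18, 14, 8, 5, 5, 5]
}}

```text
time: 3.83
eef_pos: [0.4786, 0.1477, 0.0944]
orientation: [0.044, 0.999, -0.0, -0.0]
force: [-0.3, -7.1, 6.5]
finger_gap: 0.157
finger_force: 58.3
```

```bash
python3 -c "
from h import *
s=env.get_state();print({k:s[k] for k in('eef_pos','orientation','force','ft_torque','finger_force','finger_gap')})"
```

```text
{'eef_pos': array([0.47858867, 0.14771257, 0.09439973]), 'orientation': array([ 4.42230916e-02,  9.99021602e-01, -3.72692398e-04, -1.34409386e-04]), 'force': array([-0.2706413 , -7.1453758 ,  6.54788951]), 'ft_torque': array([-1.52012243,  0.07373549,  0.05437119]), 'finger_force': 58.333842158317566, 'finger_gap': 0.1567779752692332}
```

Request:
{"api": "send_rows", "payload": {
  "offset": [
    [0, -0.6, 2],
    [0, 0, 2],
    [0, 0, 2],
    [0, 0, 2],
    [0, 0, 2],
    [0, 0, 2],
    [0, 0, 0],
    [0, 0, 0]
  ],
  "angular": [
    [0, 0, 0],
    [0, 0, 0],
    [0, 0, 0],
    [0, 0, 0],
    [0, 0, 0],
    [0, 0, 0],
    [0, 0, 0],
    [0, 0, 0]
  ],
  "claw": [5, 5, 5, 5, 5, 5, 5, 5]
}}

```text
time: 4.5
eef_pos: [0.4785, 0.1476, 0.1063]
orientation: [0.044, 0.999, -0.0, -0.0]
force: [2.2, -5.9, -10.6]
finger_gap: 0.157
finger_force: 58.5
```

```bash
python3 -c "
from h import *
s=env.get_state();print({k:s[k] for k in('eef_pos','orientation','force','ft_torque','finger_force','finger_gap')})"
```

```text
{'eef_pos': array([0.4785245 , 0.14760064, 0.10633134]), 'orientation': array([ 4.43188148e-02,  9.99017423e-01, -1.09271326e-04, -1.38345139e-04]), 'force': array([  2.209351  ,  -5.86305126, -10.59446213]), 'ft_torque': array([-0.88449671, -0.21068361,  0.01441215]), 'finger_force': 58.46401333808899, 'finger_gap': 0.15653291359703667}
```

Request:
{"api": "send_rows", "payload": {
  "offset": [
    [0, -0.5, 1],
    [0, -0.5, 1],
    [0, 0, 0],
    [0, 0, 0]
  ],
  "angular": [
    [0, 0, 0],
    [0, 0, 0],
    [0, 0, 0],
    [0, 0, 0]
  ],
  "claw": [5, 5, 5, 5]
}}

```text
time: 4.83
eef_pos: [0.4786, 0.1472, 0.1084]
orientation: [0.045, 0.999, 0.0, -0.0]
force: [0.4, 4.2, -11.2]
finger_gap: 0.155
finger_force: 58.8
```

```bash
python3 - <<'E'
from h import *
s=env.get_state();print({k:s[k] for k in('eef_pos','orientation','force','ft_torque','finger_force','finger_gap')})
a=cap('scene','a3.png')['color'];b=cap('side','b3.png')['color'];a0=load('a.png')['color']
f=lambda i,y,x:cv2.resize(i[y:y+60,x:x+60],(400,400),interpolation=cv2.INTER_CUBIC)
cv2.imwrite('pics/z4.png',np.hstack([f(a0,180,210),f(a,180,210)]))
E
```

```text
{'eef_pos': array([0.47858973, 0.14717173, 0.10839564]), 'orientation': array([ 4.45145539e-02,  9.99008693e-01,  2.88457923e-04, -5.30204138e-05]), 'force': array([  0.44974641,   4.18490376, -11.21484792]), 'ft_torque': array([ 1.06417704, -0.05446807,  0.05772964]), 'finger_force': 58.7701141834259, 'finger_gap': 0.15462478801692212}
```

View pics/z4.png

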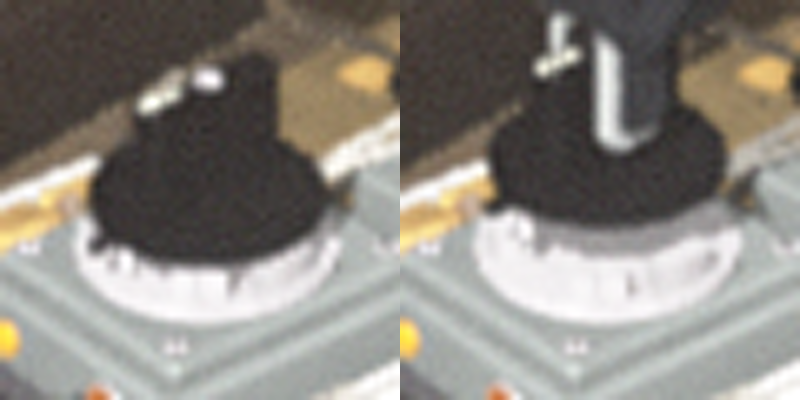

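The skirt rose about 5.3 px, roughly 13 mm, so the grip is not slipping and the pin is clear. I'll turn clockwise to about +0.77.

Request:
{"api": "send_rows", "payload": {
  "offset": [
    [0, 0.4, 0],
    [0, 0, 0],
    [0, 0, 0],
    [0, 0, 0],
    [0, 0, 0],
    [0, 0, 0],
    [0, 0, 0],
    [0, 0, 0],
    [0, 0, 0]
  ],
  "angular": [
    [0, 0, -0.06],
    [0, 0, -0.1],
    [0, 0, -0.12],
    [0, 0, -0.12],
    [0, 0, -0.12],
    [0, 0, -0.12],
    [0, 0, -0.1],
    [0, 0, -0.05],
    [0, 0, 0]
  ],
  "claw": [5, 5, 5, 5, 5, 5, 5, 5, 5]
}}

```text
time: 5.68
eef_pos: [0.4787, 0.1472, 0.1083]
orientation: [0.427, 0.904, 0.0, -0.0]
force: [1.1, 1.3, -11.4]
finger_gap: 0.15
finger_force: 58.8
```

```bash
cat > st.py <<'E'
from h import *
s=env.get_state();o=s['orientation']
print(round(s['time'],2),s['eef_pos'].round(4),'F',s['force'].round(2),'T',s['ft_torque'].round(2),'gap',round(s['finger_gap'],3),'turn',round(2*np.arctan2(o[0],o[1])-.11,3))
E
python3 st.py
```

```text
5.68 [0.4787 0.1472 0.1083] F [  1.12   1.33 -11.42] T [ 0.33 -0.29 -0.05] gap 0.15 turn 0.772
```

Request:
{"api": "send_rows", "payload": {
  "offset": [
    [0, 0, -2],
    [0, 0, -2],
    [0, 0, -1],
    [0, 0, 0],
    [0, 0, 0]
  ],
  "angular": [
    [0, 0, 0],
    [0, 0, 0],
    [0, 0, 0],
    [0, 0, 0],
    [0, 0, 0]
  ],
  "claw": [5, 5, 5, 5, 5]
}}

```text
time: 6.1
eef_pos: [0.4787, 0.1472, 0.1032]
orientation: [0.425, 0.905, -0.0, -0.0]
force: [0.2, 2.3, -9.4]
finger_gap: 0.151
finger_force: 59.1
```

Request:
{"api": "send_rows", "payload": {
  "offset": [
    [0, 0, -0.4],
    [0, 0, 0],
    [0, 0, 0]
  ],
  "angular": [
    [0, 0, 0],
    [0, 0, 0],
    [0, 0, 0]
  ],
  "claw": [5, 5, 5]
}}

```text
time: 6.35
eef_pos: [0.4787, 0.1472, 0.1029]
orientation: [0.425, 0.905, 0.0, -0.0]
force: [0.0, 2.0, -8.6]
finger_gap: 0.155
finger_force: 59.1
```

Request:
{"api": "send_rows", "payload": {
  "offset": [
    [0, 0, -0.4],
    [0, 0, 0],
    [0, 0, 0]
  ],
  "angular": [
    [0, 0, 0],
    [0, 0, 0],
    [0, 0, 0]
  ],
  "claw": [5, 5, 5]
}}

```text
time: 6.6
eef_pos: [0.4787, 0.1472, 0.1025]
orientation: [0.425, 0.905, 0.0, 0.0]
force: [0.5, 3.7, -9.4]
finger_gap: 0.152
finger_force: 59.1
```

Request:
{"api": "send_rows", "payload": {
  "offset": [
    [0, 0, -0.3],
    [0, 0, 0],
    [0, 0, 0]
  ],
  "angular": [
    [0, 0, 0],
    [0, 0, 0],
    [0, 0, 0]
  ],
  "claw": [5, 5, 5]
}}

```text
time: 6.85
eef_pos: [0.4787, 0.1471, 0.1023]
orientation: [0.425, 0.905, 0.0, 0.0]
force: [-0.4, 1.6, -4.6]
finger_gap: 0.151
finger_force: 59.8
```

Request:
{"api": "send_rows", "payload": {
  "offset": [
    [0, 0, -0.3],
    [0, 0, 0],
    [0, 0, 0]
  ],
  "angular": [
    [0, 0, 0],
    [0, 0, 0],
    [0, 0, 0]
  ],
  "claw": [5, 5, 5]
}}

```text
time: 7.1
eef_pos: [0.4788, 0.1471, 0.1021]
orientation: [0.425, 0.905, 0.0, 0.0]
force: [-1.2, 0.9, -0.2]
finger_gap: 0.156
finger_force: 60.5
```

Request:
{"api": "send_rows", "payload": {
  "offset": [
    [0, 0, 1.2],
    [0, 0, 0],
    [0, 0, 0],
    [0, 0, -0.5],
    [0, 0, -0.5],
    [0, 0, 0],
    [0, 0, 0]
  ],
  "angular": [
    [0, 0, 0],
    [0, 0, -0.06],
    [0, 0, 0],
    [0, 0, 0],
    [0, 0, 0],
    [0, 0, 0],
    [0, 0, 0]
  ],
  "claw": [5, 5, 5, 5, 5, 5, 5]
}}

```text
time: 7.68
eef_pos: [0.4788, 0.1471, 0.1021]
orientation: [0.452, 0.892, 0.0, 0.0]
force: [-0.1, 2.5, -5.5]
finger_gap: 0.156
finger_force: 59.8
```

Request:
{"api": "send_rows", "payload": {
  "offset": [
    [0, 0, 1.0],
    [0, 0, 0],
    [0, 0, 0],
    [0, 0, -0.5],
    [0, 0, -0.6],
    [0, 0, 0],
    [0, 0, 0]
  ],
  "angular": [
    [0, 0, 0],
    [0, 0, -0.06],
    [0, 0, 0],
    [0, 0, 0],
    [0, 0, 0],
    [0, 0, 0],
    [0, 0, 0]
  ],
  "claw": [5, 5, 5, 5, 5, 5, 5]
}}

```text
time: 8.27
eef_pos: [0.4787, 0.1471, 0.1019]
orientation: [0.479, 0.878, -0.0, -0.0]
force: [0.8, 2.8, -8.6]
finger_gap: 0.153
finger_force: 59.1
```

Request:
{"api": "send_rows", "payload": {
  "offset": [
    [0, 0, -0.3],
    [0, 0, 0],
    [0, 0, 0]
  ],
  "angular": [
    [0, 0, 0],
    [0, 0, 0],
    [0, 0, 0]
  ],
  "claw": [5, 5, 5]
}}

```text
time: 8.52
eef_pos: [0.4787, 0.1471, 0.1017]
orientation: [0.479, 0.878, -0.0, -0.0]
force: [0.4, 2.2, -9.3]
finger_gap: 0.153
finger_force: 59.1
```

Request:
{"api": "send_rows", "payload": {
  "offset": [
    [0, 0, -0.3],
    [0, 0, 0],
    [0, 0, 0]
  ],
  "angular": [
    [0, 0, 0],
    [0, 0, 0],
    [0, 0, 0]
  ],
  "claw": [5, 5, 5]
}}

```text
time: 8.77
eef_pos: [0.4787, 0.1471, 0.1014]
orientation: [0.479, 0.878, 0.0, 0.0]
force: [-0.3, 3.4, -8.2]
finger_gap: 0.154
finger_force: 59.1
```

```bash
python3 st.py
```

```text
8.77 [0.4787 0.1471 0.1014] F [-0.31  3.43 -8.19] T [ 0.64 -0.1   0.02] gap 0.154 turn 0.889
```

Request:
{"api": "send_rows", "payload": {
  "offset": [
    [0, 0, -0.4],
    [0, 0, 0],
    [0, 0, -0.4],
    [0, 0, 0],
    [0, 0, 0]
  ],
  "angular": [
    [0, 0, 0],
    [0, 0, 0],
    [0, 0, 0],
    [0, 0, 0],
    [0, 0, 0]
  ],
  "claw": [5, 5, 5, 5, 5]
}}

```text
time: 9.18
eef_pos: [0.4787, 0.1471, 0.1006]
orientation: [0.479, 0.878, 0.0, -0.0]
force: [0.1, 3.0, -8.5]
finger_gap: 0.15
finger_force: 59.2
```

Request:
{"api": "send_rows", "payload": {
  "offset": [
    [0, 0, -0.6],
    [0, 0, 0],
    [0, 0, -0.6],
    [0, 0, 0],
    [0, 0, 0]
  ],
  "angular": [
    [0, 0, 0],
    [0, 0, 0],
    [0, 0, 0],
    [0, 0, 0],
    [0, 0, 0]
  ],
  "claw": [5, 5, 5, 5, 5]
}}

```text
time: 9.6
eef_pos: [0.4787, 0.1471, 0.0994]
orientation: [0.479, 0.878, -0.0, -0.0]
force: [-0.0, 3.6, -8.1]
finger_gap: 0.153
finger_force: 59.2
```

```bash
python3 st.py
```

```text
9.6 [0.4787 0.1471 0.0994] F [-0.01  3.56 -8.1 ] T [ 0.65 -0.05 -0.01] gap 0.153 turn 0.889
```

Request:
{"api": "send_rows", "payload": {
  "offset": [
    [0, 0, -0.7],
    [0, 0, 0],
    [0, 0, -0.7],
    [0, 0, 0],
    [0, 0, -0.6],
    [0, 0, 0]
  ],
  "angular": [
    [0, 0, 0],
    [0, 0, 0],
    [0, 0, 0],
    [0, 0, 0],
    [0, 0, 0],
    [0, 0, 0]
  ],
  "claw": [5, 5, 5, 5, 5, 5]
}}

```text
time: 10.1
eef_pos: [0.4787, 0.1471, 0.0973]
orientation: [0.479, 0.878, -0.0, -0.0]
force: [-0.2, 2.9, -7.4]
finger_gap: 0.155
finger_force: 59.3
```

Request:
{"api": "send_rows", "payload": {
  "offset": [
    [0, 0, -0.7],
    [0, 0, 0],
    [0, 0, -0.7],
    [0, 0, 0],
    [0, 0, -0.4],
    [0, 0, 0]
  ],
  "angular": [
    [0, 0, 0],
    [0, 0, 0],
    [0, 0, 0],
    [0, 0, 0],
    [0, 0, 0],
    [0, 0, 0]
  ],
  "claw": [5, 5, 5, 5, 5, 5]
}}

```text
time: 10.6
eef_pos: [0.4787, 0.1471, 0.0956]
orientation: [0.479, 0.878, -0.0, -0.0]
force: [-0.4, 2.3, -7.9]
finger_gap: 0.151
finger_force: 59.4
```

```bash
python3 st.py
```

```text
10.6 [0.4787 0.1471 0.0956] F [-0.45  2.26 -7.88] T [ 0.62 -0.   -0.02] gap 0.151 turn 0.889
```

Request:
{"api": "send_rows", "payload": {
  "offset": [
    [0, 0, -0.4],
    [0, 0, 0],
    [0, 0, -0.4],
    [0, 0, 0]
  ],
  "angular": [
    [0, 0, 0],
    [0, 0, 0],
    [0, 0, 0],
    [0, 0, 0]
  ],
  "claw": [5, 5, 5, 5]
}}

```text
time: 10.93
eef_pos: [0.4787, 0.1471, 0.0948]
orientation: [0.479, 0.878, 0.0, 0.0]
force: [-0.3, 2.7, -6.8]
finger_gap: 0.154
finger_force: 59.4
```

Request:
{"api": "send_rows", "payload": {
  "offset": [
    [0, 0, 0],
    [0, 0, 0],
    [0, 0, 0],
    [0, 0, 0],
    [0, 0, 0],
    [0, 0, 0]
  ],
  "angular": [
    [0, 0, 0],
    [0, 0, 0],
    [0, 0, 0],
    [0, 0, 0],
    [0, 0, 0],
    [0, 0, 0]
  ],
  "claw": [18, 24, 30, 30, 30, 30]
}}

```text
time: 11.43
eef_pos: [0.4788, 0.1471, 0.0949]
orientation: [0.479, 0.878, 0.0, 0.0]
force: [-0.8, 0.2, -1.2]
finger_gap: 0.351
finger_force: 0.0
```

```bash
python3 - <<'E'
exec(open('st.py').read())
a=cap('scene','a4.png')['color'];a0=load('a.png')['color'];w=cap('wrist','w4.png')['color']
f=lambda i,y,x:cv2.resize(i[y:y+60,x:x+60],(400,400),interpolation=cv2.INTER_CUBIC)
cv2.imwrite('pics/z5.png',np.hstack([f(a,180,210),cv2.resize(w[120:384,120:384],(400,400))]))
E
```

```text
11.43 [0.4788 0.1471 0.0949] F [-0.8   0.19 -1.18] T [-0.    0.02 -0.  ] gap 0.351 turn 0.889
```

View pics/z5.png

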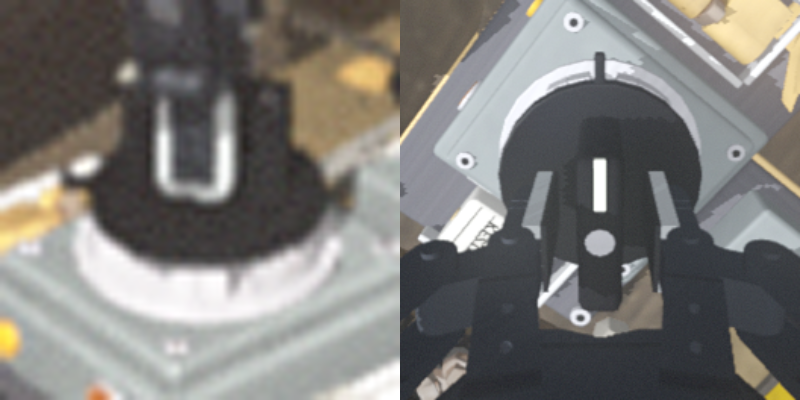

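The knob sits home, with the skirt back at its original height and the nib turned toward the cylinder side. Next: raise, close the fingers, turn back and move over the gap ahead of the ball.

Request:
{"api": "send_rows", "payload": {
  "offset": [
    [0, 0, 15],
    [0, 0, 30],
    [0, 0, 30],
    [0, 0, 0],
    [0, 0, 0],
    [0, 0, 0],
    [0, 0, 0],
    [20, -2, 0],
    [20, -2, 0],
    [20, -2, 0]
  ],
  "angular": [
    [0, 0, 0],
    [0, 0, 0],
    [0, 0, 0.1],
    [0, 0, 0.11],
    [0, 0, 0.12],
    [0, 0, 0.12],
    [0, 0, 0.12],
    [0, 0, 0.12],
    [0, 0, 0.12],
    [0, 0, 0.08]
  ],
  "claw": [35, 35, 35, 20, 10, 0, 0, 0, 0, 0]
}}

```text
time: 12.37
eef_pos: [0.5394, 0.1411, 0.17]
orientation: [0.051, 0.999, 0.0, 0.0]
force: [-0.8, 0.0, 0.2]
finger_gap: -0.002
finger_force: 0.0
```

Request:
{"api": "send_rows", "payload": {
  "offset": [
    [0, 0, 0],
    [0, 0, -25],
    [0, 0, -25],
    [0, 0, -20],
    [0, 0, -12],
    [0, 0, -10],
    [0, 0, 0]
  ],
  "angular": [
    [0, 0, 0],
    [0, 0, 0],
    [0, 0, 0],
    [0, 0, 0],
    [0, 0, 0],
    [0, 0, 0],
    [0, 0, 0]
  ],
  "claw": [0, 0, 0, 0, 0, 0, 0]
}}

```text
time: 12.95
eef_pos: [0.5373, 0.1409, 0.0761]
orientation: [0.055, 0.998, -0.0, -0.001]
force: [-1.4, 0.6, -1.6]
finger_gap: -0.002
finger_force: 0.0
```

```bash
python3 - <<'E'
exec(open('st.py').read())
b=cap('side','b5.png')['color'];w=cap('wrist','w5.png')['color']
f=lambda i,y,x:cv2.resize(i[y:y+90,x:x+90],(400,400),interpolation=cv2.INTER_CUBIC)
cv2.imwrite('pics/z6.png',np.hstack([f(b,140,220),cv2.resize(w[120:384,120:384],(400,400))]))
E
```

```text
12.95 [0.5373 0.1409 0.0761] F [-1.43  0.56 -1.57] T [-0.    0.02 -0.01] gap -0.002 turn -0.0
```

View pics/z6.png

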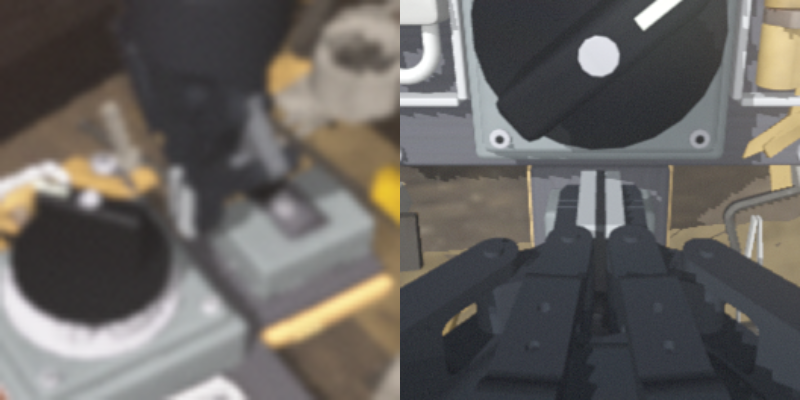

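The closed fingers stand between the knob and the ball. Now I'll push along the fixture's +x.

Request:
{"api": "send_rows", "payload": {
  "offset": [
    [6, -0.7, 0],
    [6, -0.7, 0],
    [6, -0.7, 0],
    [6, -0.7, 0],
    [6, -0.7, 0],
    [6, -0.7, 0],
    [0, 0, 0]
  ],
  "angular": [
    [0, 0, 0],
    [0, 0, 0],
    [0, 0, 0],
    [0, 0, 0],
    [0, 0, 0],
    [0, 0, 0],
    [0, 0, 0]
  ],
  "claw": [0, 0, 0, 0, 0, 0, 0]
}}

```text
time: 13.63
eef_pos: [0.5765, 0.1368, 0.0779]
orientation: [0.055, 0.999, 0.0, 0.001]
force: [-1.1, 0.8, 0.1]
finger_gap: -0.0
finger_force: 0.0
```

Request:
{"api": "send_rows", "payload": {
  "offset": [
    [5, -0.6, 0],
    [5, -0.6, 0],
    [4, -0.4, 0],
    [2, -0.2, 0],
    [2, -0.2, 0],
    [0, 0, 0]
  ],
  "angular": [
    [0, 0, 0],
    [0, 0, 0],
    [0, 0, 0],
    [0, 0, 0],
    [0, 0, 0],
    [0, 0, 0]
  ],
  "claw": [0, 0, 0, 0, 0, 0]
}}

```text
time: 14.13
eef_pos: [0.5931, 0.1349, 0.0777]
orientation: [0.054, 0.999, 0.0, 0.0]
force: [-0.2, -0.6, -0.5]
finger_gap: -0.001
finger_force: 0.0
```

```bash
python3 st.py
```

```text
14.13 [0.5931 0.1349 0.0777] F [-0.22 -0.57 -0.49] T [-0.01  0.03 -0.04] gap -0.001 turn -0.001
```

Request:
{"api": "send_rows", "payload": {
  "offset": [
    [2, -0.2, 0],
    [2, -0.2, 0],
    [0, 0, 0],
    [0, 0, 0]
  ],
  "angular": [
    [0, 0, 0],
    [0, 0, 0],
    [0, 0, 0],
    [0, 0, 0]
  ],
  "claw": [0, 0, 0, 0]
}}

```text
time: 14.47
eef_pos: [0.5969, 0.1345, 0.0778]
orientation: [0.054, 0.999, 0.0, 0.0]
force: [0.4, -0.0, 0.3]
finger_gap: 0.007
finger_force: 0.0
```

Request:
{"api": "send_rows", "payload": {
  "offset": [
    [1, -0.1, 0],
    [1, -0.1, 0],
    [0, 0, 0],
    [0, 0, 0]
  ],
  "angular": [
    [0, 0, 0],
    [0, 0, 0],
    [0, 0, 0],
    [0, 0, 0]
  ],
  "claw": [0, 0, 0, 0]
}}

```text
time: 14.8
eef_pos: [0.5982, 0.1344, 0.0777]
orientation: [0.054, 0.999, -0.0, -0.001]
force: [-4.6, 1.2, 1.6]
finger_gap: -0.003
finger_force: 2.5
```

```bash
python3 - <<'E'
exec(open('st.py').read())
b=cap('side','b6.png');im=b['color'];g=im.max(axis=2)
a=cap('scene','a6.png')
f=lambda i,y,x:cv2.resize(i[y:y+90,x:x+90],(400,400),interpolation=cv2.INTER_CUBIC)
print('exp',proj(b,(.6221,.1322,.09)),proj(a,(.6221,.1322,.09)))
cv2.imwrite('pics/z7.png',np.hstack([f(im,140,230),f(a['color'],150,230)]))
E
```

```text
14.8 [0.5982 0.1344 0.0777] F [-4.63  1.17  1.58] T [ 0.09  0.76 -0.  ] gap -0.003 turn -0.001
exp [295.29292201 171.35322857] [288.1922704  185.21752364]
```

View pics/z7.png

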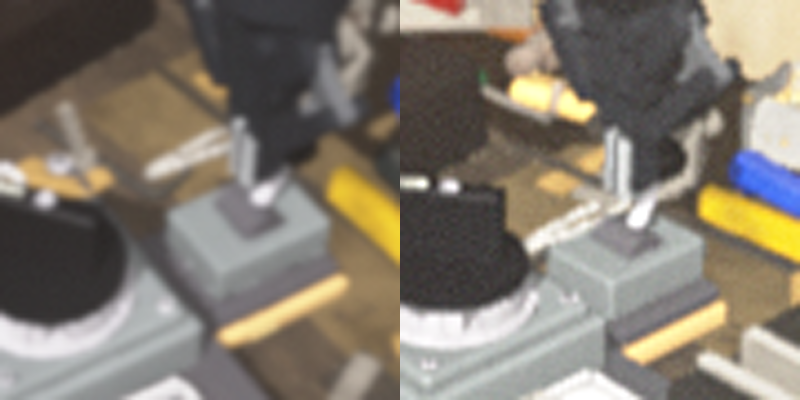

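The lever leans away and the ball sits at about (290,186) in the scene view, against (288,185) expected when thrown. The 4.6 N reading shows it is at the stop. I'll back off, rise and check.

Request:
{"api": "send_rows", "payload": {
  "offset": [
    [-5, 0.5, 0],
    [-10, 1, 0],
    [-10, 1, 0],
    [-5, 0.5, 10],
    [0, 0, 30],
    [0, 0, 30],
    [0, 0, 35],
    [-30, 0, 30],
    [-30, 0, 0],
    [0, 0, 0]
  ],
  "angular": [
    [0, 0, 0],
    [0, 0, 0],
    [0, 0, 0],
    [0, 0, 0],
    [0, 0, 0],
    [0, 0, 0],
    [0, 0, 0],
    [0, 0, 0],
    [0, 0, 0],
    [0, 0, 0]
  ],
  "claw": [0, 0, 0, 0, 0, 0, 0, 0, 0, 0]
}}

```text
time: 15.73
eef_pos: [0.5047, 0.1373, 0.2144]
orientation: [0.054, 0.999, 0.0, -0.0]
force: [1.7, 1.4, -0.5]
finger_gap: 0.003
finger_force: 0.0
```

```bash
python3 - <<'E'
exec(open('st.py').read())
b=cap('side','b7.png');a=cap('scene','a7.png')
f=lambda i,y,x:cv2.resize(i[y:y+90,x:x+90],(400,400),interpolation=cv2.INTER_CUBIC)
print(proj(b,(.6221,.1322,.09)),proj(a,(.6221,.1322,.09)))
for c,(u,v) in((b,(295,171)),(a,(288,185))):
    x0,y0=u-12,v-12; m=(c['color'][y0:y0+24,x0:x0+24].max(axis=2)<75).astype(np.uint8)
    n,_,st,ce=cv2.connectedComponentsWithStats(m); i=1+st[1:,4].argmax(); p=ce[i]+[x0,y0]; print(st[i,4],p,onz(c,*p,.09))
cv2.imwrite('pics/z8.png',np.hstack([f(b['color'],140,215),f(a['color'],150,215)]))
E
```

```text
15.73 [0.5047 0.1373 0.2144] F [ 1.67  1.37 -0.5 ] T [ 0.01 -0.    0.06] gap 0.003 turn -0.002
[295.29292201 171.35322857] [288.1922704  185.21752364]
75 [295.85333333 171.41333333] [0.62297733 0.13131266 0.09      ]
44 [288.86363636 185.22727273] [0.62313365 0.13104156 0.09      ]
```

View pics/z8.png

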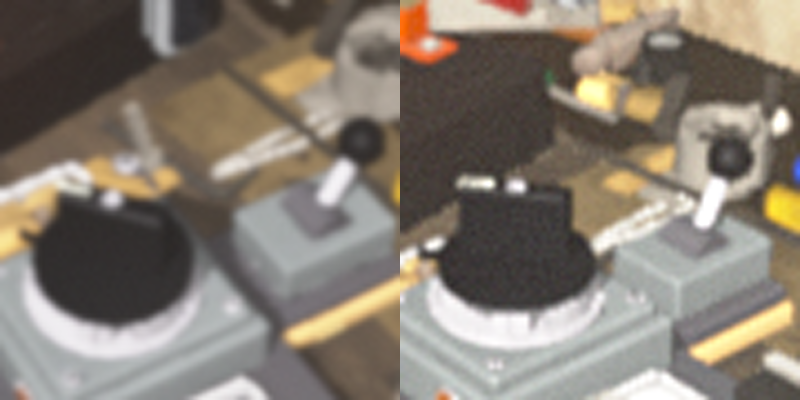

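The lever ball is at (0.623, 0.131), which is fully thrown, and the knob is home and turned toward the cylinder. The arm is clear, so I'm handing in.

```bash
python3 -c "
from station import env
print(env.hand_in())"
```

```text
the job is handed in; nothing more can be done
None
```

The job is handed in at about 16 s: the knob dropped home in the left (lock cylinder) notch at about +0.89 rad, the lever is fully over, and the arm is clear; the hand-in returned no verdict.

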